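# Set the guide-lane gap with its eccentric and prove it with the gauge block

## Robot

A 7-joint arm with a two-finger parallel gripper is mounted at the origin on a cart in front of the work surface, level with it; the furniture and walls round the work are solid. World frame = base frame: x ahead of the robot, y to its left, z up, the work surface at z = 0. Lengths are in m, angles in rad, forces in N, time in s.
With the tool pointing down it reaches from about 0.425 to 0.875 m from the base axis. Payload 4.7 kg.
Tool frame: the origin (TCP) lies between the finger pads; the fingertips stand 25 mm ahead of it and the grasp point (between the pads) lies 6 mm ahead of it; z points along the fingers, y is the direction in which the jaws open and shut (so a half turn about z gives the same grasp; the last joint's range is limited). The gripper opens to 87 mm and grips with 3 to 60 N. Pads are 19 mm wide; open, the fingers measure 117 mm over their backs; the gripper's body (75 mm by 190 mm) begins 51 mm behind the grasp point.
Start: joints at [-1.101, 0.321, -0.07, 1.45, 0.023, 1.371, -0.057], TCP at [0.286, 0.584, 0.248] pointing down, gripper open.
Joint ranges: [-2.86, 2.86], [-0.3, 2.09], [-1.38, 1.24], [0.06, 2.45], [-1.56, 4.7], [0.09, 2.05], [-2.69, 2.69]. Speed limits (rad/s): [2.57, 2.57, 3.14, 3.14, 3.14, 3.14, 3.14].

## Interface

Orientations are given as a rotation vector (axis times angle).
In Python, from bench import * gives the robot as it stands.
- The arm moves only by the tool send_rows, never from a script. Its arguments are lists of equal length, an entry for each row: "rotation": the turn, a rotation vector about the tool's x, y, z in degrees, a list of three; "slide": the shift along the tool's x, y, z in mm, a list of three; "fingers": the gripper command: -1 is fully open, 1 is shut, values between are in proportion. In form: {"rotation": [[wx, wy, wz], ...], "slide": [[tx, ty, tz], ...], "fingers": [fingers, ...]}. A call has 1 to 12 rows; each row is the pose to reach, as a shift and turn from the pose commanded when the call began, along the tool's axes at that moment; what a row does not reach only later rows make up. A row lasts 1/10 s, in which the tool goes at most 50 mm and 8.59 degrees, less where a joint would pass 70% of its speed; a pose out of reach is approached as far as the arm can. A call with a gripper value outside its range is refused whole. The fingers move at their own pace and stop on an object; "force" is the grip in N (left out, the last holds). Time passes only in rows, so rows that repeat a pose let the fingers close. It gives the time, the measured TCP pose, the force and the opening at its end, in the units of the state.
- get_state(): the state, without advancing time (a new reading comes with each control period).
- get_image(name): name is "side" or "top"; returns the picture (420x560x3 uint8, red, green, blue); there is no depth.
- camera_model(name): a dict with "intrinsics" (3x3 intrinsics, pixels), "k1" (the pictures are not rectified: a ray, as slopes to the right and down, at radius r is drawn at 1 + k1 r^2 times it, then the intrinsics apply), "rvec" (rotation vector, rad) and "tvec" (3), from world to camera coordinates, as OpenCV has them. Camera axes: x right, y down, z forward; pixel columns grow to the right and rows downward; lengths in m; the calibration is good to about 2 mm. A picture is of the moment at which its call begins. camera_model takes no time and is no camera call.
- close_job(): hands the job in, once; it reports no verdict.
The state is a dict: "time": time; "joint_positions": joint angles; "qd": joint speeds; "joint_torque": joint torques, N m; "position": TCP position; "tool_rot": TCP orientation; "ft_force": force on the tool from outside, world axes, zero at the start; "torque": the same for the moment, N m; "grip_width": opening from 0.0 (shut) to 1.0 (fully open).
Only numpy, scipy, OpenCV 4.12 (cv2) and the standard library are available. Lean on these libraries where they do the work, as an engineer would, in place of code of your own. Each camera call takes 0.05 s, during which the arm holds its last target.

## Task

The guide lane on the bench has been left too wide. Swing the eccentric's lever to close the gap between its disc and the fence until it just clears the steel gauge block, about 1 mm of play neither pinched nor more than 2.5 mm loose; then slide the block along the lane, between disc and fence, right up against the end stop, and leave it and the gap that way. Keep the block down on the plate the whole way, and leave the bottles, the dish and the film roll where they stand.

Things in the scene. Friction and masses are not known exactly. Their poses are not given: they have to be found in the camera images.
- lane_base: fixed aluminium base plate on the worktop, 160 mm (x) by 330 mm (y), 10 mm thick. Origin on the worktop, 5 mm to the -x side of the plate's centre line x, mid-length in y; its axes are the lane's: y runs along the lane (entry at +y, end stop at -y), x across it from the eccentric towards the fence, z up. The dark end stop is a 50 mm wide block across the lane, its face at y = -150 mm, its top 44 mm above the worktop
- fence: fixed straight steel bar on the plate, 20 mm (x) by 320 mm (y), 30 mm high, parallel to the base's axes. Origin at the centre of its underside (10 mm above the worktop); the face towards the lane is at its x = -10 mm. It stands in a slightly different place across the lane each time, its face 46.5 to 54 mm from the base origin in base x
- eccentric (a joint): turning angle of the eccentric about its upright bolt: 0 is widest open; it grows clockwise seen from above as the gap closes, up to 1.48 rad. Stiff (about 2.5 N at the lever post), stays where it is left
- disc_centre (a point): centre of the round eccentric disc (60 mm diameter, upright axis, 12 to 40 mm above the worktop), 14 mm off the bolt axis. Gap = distance in x from this point to the fence's lane face, less 30 mm
- pivot (a point): on the axis of the bolt that the eccentric turns about, 26 mm above the worktop; 27 mm to the -x side of the base origin. A round hub and hex head rise here to 56 mm
- lever_post (a point): top centre of the upright round black post (20 mm diameter, from 48 to 93 mm above the worktop) at the end of the lever arm, 100 mm from the bolt axis; the flat arm is 18 mm wide, 42 to 50 mm above the worktop. The lever points to the robot's side and its post is pushed towards the entry end (+y of the base) to close the gap
- gauge: loose steel gauge block, 40 mm wide (x), 100 mm long (y), 30 mm high, about 0.45 kg, lying on the plate in the entry half of the lane, 1 to 3.5 mm off the fence. Origin at the centre of its underside; its nose, with both corners tapered back 5 mm over the first 12 mm of length, points along its -y to the disc and the end stop
- gauge_tab (a point): top centre of the upright push tab on the block: 34 mm (x) by 12 mm (y), from the block's top (40 mm above the worktop) to 70 mm above the worktop; 20 mm ahead of the block's origin (its -y)
- petri_0: culture dish, 61 mm across, 14 mm high; bystander. Origin at the centre of its underside
- film_roll: standing roll of sealing film, 84 mm across, 52 mm high; bystander. Origin at the centre of its underside
- reagent_1: amber bottle with black cap, 50 mm across, 98 mm high, behind the fence; bystander. Origin at the centre of its underside
- reagent_2: white dropper bottle with green cap, 42 mm across, 99 mm high, behind the fence; bystander. Origin at the centre of its underside

How it is judged:
On the way, in this order (a step that is already met when the one before it is completed fails the run):
1. the gap between disc and fence is set: 40 to 42.5 mm, that is 0 to 2.5 mm wider than the gauge block (x of disc_centre in the frame of fence between -0.0825 and -0.08 m and velocity of joint eccentric between -0.05 and 0.05 rad/s), for 0.3 s.
2. the gauge block has been slid between disc and fence to within 5 mm of the end stop (y of gauge in the frame of lane_base below -0.095 m), for 0.2 s.
At the end, for the whole second after the job is handed in: The gap between disc and fence is 0 to 2.5 mm wider than the 40 mm gauge block; the block lies flat and still in the lane beyond the disc, within 5 mm of the end stop and 10 mm of the fence (x of disc_centre in the frame of fence between -0.0825 and -0.08 m and y of gauge in the frame of lane_base below -0.095 m and x of gauge in the frame of fence above -0.04 m and angle between gauge's own z axis and vertical below 0.05 rad and linear speed of gauge below 0.01 m/s); the robot touches nothing.
It fails at once if the gauge block is lifted more than 8 mm off the plate (z of gauge in the frame of lane_base above 0.018 m).
It fails at once if a bottle, the dish or the film roll is moved more than 20 mm (distance of any of petri_0, film_roll, reagent_1, reagent_2 from where it was at the start of the episode above 0.02 m).
It also fails if it takes over 51 s, if anything falls off the work surface, if the arm or the gripper's body presses on something with over 40 N, if the wrist force passes 120 N, or if a joint passes its speed limit or range.

## Working session

There is one attempt and no reset: what is moved stays moved. The work goes in short steps, Python scripts to look and compute and a tool call to move; the robot and the scene stay as the last step left them, time stands still between calls to the robot, and variables do not carry over. Pictures are saved under pics/ and viewed, and the job is handed in when it is done.

Besides the shell and the picture viewer there is one more tool, called after "Request:" as name(argument=value, ...) on one line, values as JSON. send_rows: Moves the arm, as the interface text tells. Its arguments: {"type":"object","properties":{"rotation":{"type":"array"},"slide":{"type":"array"},"fingers":{"type":"array"},"force":{"type":"number"}},"required":["rotation","slide","fingers"]}

```bash
mkdir -p pics; ls; python3 - <<'E'
from bench import *
import cv2
s=get_state(); print(s)
for n in("side","top"):
    im=get_image(n); cv2.imwrite(f"pics/{n}0.png",im[:,:,::-1]); print(n,camera_model(n))
E
```

```text
pics
{'time': 0.0, 'joint_positions': array([-1.10090498,  0.32178892, -0.07008636,  1.45166914,  0.02261264,
        1.37078273, -0.05686949]), 'qd': array([ 4.15371586e-04,  2.61186528e-03,  4.73168432e-04,  8.25367781e-04,
        1.48010975e-04,  1.79857613e-05, -7.08385987e-04]), 'joint_torque': array([ 2.95278733e-05, -4.91289318e+01, -4.03697211e-01, -3.12529886e+01,
       -6.39509107e-02,  4.36582498e-02,  1.52263888e-04]), 'position': array([0.28593814, 0.58317293, 0.24648655]), 'tool_rot': array([-7.09603631e-01, -3.06008057e+00,  2.88159797e-03]), 'ft_force': array([-0.41642882, -0.6879844 , -0.01420581]), 'torque': array([ 0.02054269, -0.03191061,  0.00952439]), 'grip_width': 1.0015529001255643}
side {'intrinsics': array([[497.88521555,   0.        , 281.76485192],
       [  0.        , 497.88521555, 208.69944926],
       [  0.        ,   0.        ,   1.        ]]), 'k1': -0.06982286357180632, 'rvec': array([ 0.2776671 ,  2.52966343, -1.61276475]), 'tvec': array([0.587398  , 0.03050836, 1.32496085])}
top {'intrinsics': array([[507.05424066,   0.        , 279.78648577],
       [  0.        , 507.05424066, 211.50109819],
       [  0.        ,   0.        ,   1.        ]]), 'k1': 0.04658916274647015, 'rvec': array([ 2.15929   , -2.16817279,  0.07911954]), 'tvec': array([-0.00389016,  0.63010226,  1.24637624])}
```

View pics/top0.png

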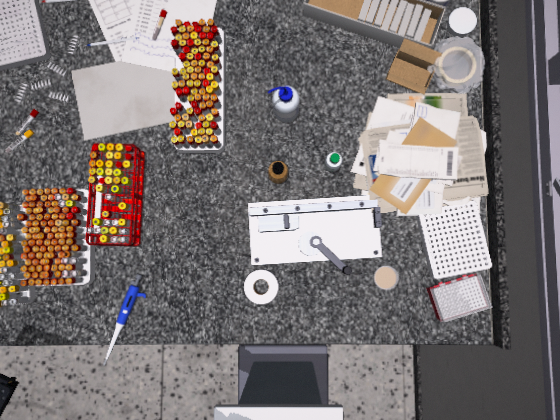

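View pics/side0.png

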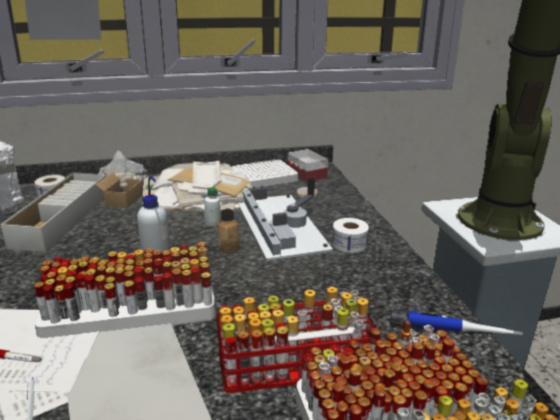

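```bash
cat > h.py <<'E'
import numpy as np, cv2
from bench import *
def cam(n):
    c=camera_model(n); return c["intrinsics"],c["k1"],cv2.Rodrigues(np.array(c["rvec"]))[0],np.array(c["tvec"])
def proj(n,P):
    K,k,R,t=cam(n); p=(R@np.atleast_2d(P).T).T+t; s=p[:,:2]/p[:,2:]; r2=(s**2).sum(1,keepdims=True)
    s=s*(1+k*r2); return s*[K[0,0],K[1,1]]+[K[0,2],K[1,2]]
def ray(n,uv):
    K,k,R,t=cam(n); uv=np.atleast_2d(np.array(uv,float))
    s=cv2.undistortPoints(uv[:,None],K,np.array([k,0,0,0,0.]))[:,0]
    d=np.c_[s,np.ones(len(s))]@R; return -R.T@t,d
def atz(n,uv,z):
    o,d=ray(n,uv); return o+d*((z-o[2])/d[:,2:])
def tri(uvt,uvs):
    o1,d1=ray("top",uvt);o2,d2=ray("side",uvs); out=[]
    for a,b in zip(d1,d2):
        x=np.linalg.lstsq(np.c_[a,-b],o2-o1,rcond=None)[0]; p,q=o1+a*x[0],o2+b*x[1]; out.append(np.r_[(p+q)/2,np.linalg.norm(p-q)])
    return np.array(out)
E
python3 - <<'E'
import cv2
t=cv2.imread('pics/top0.png');s=cv2.imread('pics/side0.png')
cv2.imwrite('pics/t0z.png',cv2.resize(t[190:310,235:405],(0,0),fx=4.7,fy=4.7,interpolation=cv2.INTER_CUBIC))
cv2.imwrite('pics/s0z.png',cv2.resize(s[165:265,200:360],(0,0),fx=5,fy=5,interpolation=cv2.INTER_CUBIC))
E
```

```text
(no output)
```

View pics/t0z.png

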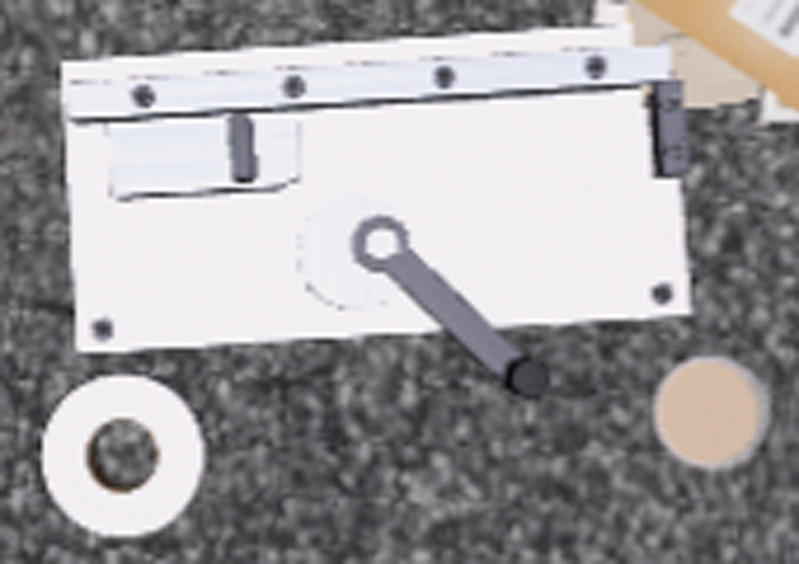

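View pics/s0z.png

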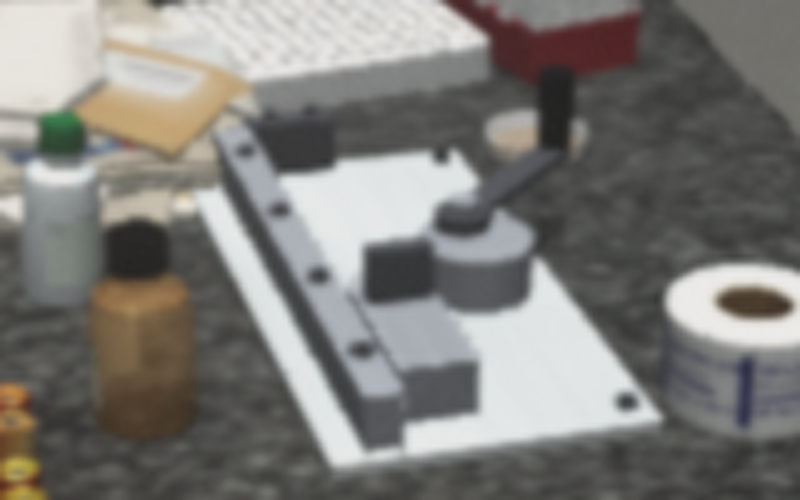

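```bash
cat > m.py <<'E'
from h import *
from scipy.optimize import least_squares
def T(p): return (np.array(p,float)+.5)/4.7-.5+[235,190]
def S(p): return (np.array(p,float)+.5)/5-.5+[200,165]
E
python3 - <<'E'
from m import *
def W(q,P):
    P=np.atleast_2d(np.array(P,float)); c,s=np.cos(q[2]),np.sin(q[2])
    return np.c_[q[0]+c*P[:,0]-s*P[:,1], q[1]+s*P[:,0]+c*P[:,1],P[:,2]]
# plate spans x -75..85, y +-165
pt=[(85,165,10),(-75,165,10),(-75,-165,10)]; ut=T([(62,62),(77,353),(691,314)])
ps=[(85,165,10),(-75,165,10),(-75,-165,10)]; us=S([(335,467),(661,420),(458,150)])
pv=[(-27,0,56)]; uh=T([(381,243)])
f=lambda q:np.r_[(proj("top",W(q,np.array(pt)/1e3))-ut).ravel(),.7*(proj("side",W(q,np.array(ps)/1e3))-us).ravel(),(proj("top",W(q,np.array(pv)/1e3))-uh).ravel()]
r=least_squares(f,[.55,0,0]); print(r.x,r.fun.round(2)); q=r.x
c,s=np.cos(q[2]),np.sin(q[2]); R=np.array([[c,-s],[s,c]])
def B(p): return (np.asarray(p)[:,:2]-q[:2])@R*1e3
print("pivot",W(q,[-.027,0,.026]), B(atz("top",uh,.056)))
print("post tri",tri(T([(530,378)]),S([(557,71)]))); p=atz("top",T([(530,378)]),.093); print(p,B(p))
print("tab tri",tri(T([(242,117),(244,181)]),S([(365,247),(432,240)])))
print("blk", B(atz("top",T([(108,124),(116,199),(300,180),(299,122)]),.04)))
print("fence bolts",B(atz("top",T([(143,97),(294,87),(445,77),(597,67)]),.043)))
print("fence edge",B(atz("top",T([(75,119),(645,88)]),.04)))
print("tab",B(atz("top",T([(242,117),(244,181)]),.07)))
print("disc L,B",B(atz("top",T([(299,252),(348,309)]),.04)))
print("stop",B(atz("top",T([(652,125)]),.044)))
print("fence side-lane edge near/far",B(atz("side",S([(401,402),(262,140)]),.04)))
print("petri,roll",atz("top",T([(712,412)]),.014),atz("top",T([(123,456)]),.052))
np.save("q.npy",q)
E
```

```text
[ 0.58117999 -0.09294552  0.06019547] [-0.41 -0.54 -0.    0.24  0.    0.32 -0.27 -0.49  0.59 -0.43 -0.38 -0.39
  0.   -0.12]
pivot [[ 0.55422889 -0.09456982  0.026     ]] [[-27.29756727   0.03099372]]
post tri [[ 4.84925640e-01 -1.66667035e-01  9.18555413e-02  1.56916170e-04]]
[[ 0.4848753 -0.1665167  0.093    ]] [[-100.55624586  -67.64432563]]
tab tri [[ 0.6197615  -0.02278989  0.06760004  0.00140877]
 [ 0.58657697 -0.02371415  0.06768177  0.00156562]]
blk [[ 45.39994874 139.21714645]
 [  5.35891294 137.34272387]
 [  9.12114313  39.54269406]
 [ 39.86971263  38.01537279]]
fence bolts [[  58.26220819  119.65924595]
 [  58.34863018   39.47915985]
 [  58.43275138  -40.50470197]
 [  58.47996757 -120.7276065 ]]
fence edge [[  49.20195702  156.56476071]
 [  45.9920271  -145.4637466 ]]
tab [[41.84669299 67.91461686]
 [ 8.66717105 69.02328273]]
disc L,B [[-28.76932713  42.6106079 ]
 [-60.25180815  18.92103156]]
stop [[  25.90073601 -146.87792176]]
fence side-lane edge near/far [[  55.00158961  170.33642137]
 [  46.56553202 -135.74424981]]
petri,roll [[ 0.46515244 -0.27130529  0.014     ]] [[0.44432712 0.03997487 0.052     ]]
```

```bash
cat > mv.py <<'E'
from m import *
from scipy.spatial.transform import Rotation as Ro
q=np.load("q.npy")
def W3(b):  # base mm -> world m
    c,s=np.cos(q[2]),np.sin(q[2]); b=np.array(b,float)/1e3
    return np.array([q[0]+c*b[0]-s*b[1],q[1]+s*b[0]+c*b[1],b[2]])
def Bm(p):
    c,s=np.cos(q[2]),np.sin(q[2]); d=np.array(p[:2])-q[:2]
    return np.array([c*d[0]+s*d[1],-s*d[0]+c*d[1],p[2]])*1e3
def now():
    s=get_state(); R=Ro.from_rotvec(s["tool_rot"]); F=s["ft_force"]; c,sn=np.cos(q[2]),np.sin(q[2])
    y=R.as_matrix()[:,1]
    print("t %.2f base"%s["time"],Bm(s["position"]).round(1),"jawyaw(base) %.1f"%np.degrees(np.arctan2(y[1],y[0])-q[2]),"Fbase",np.round([c*F[0]+sn*F[1],-sn*F[0]+c*F[1],F[2]],1),"grip",round(float(s["grip_width"]),3),"j",s["joint_positions"].round(2))
    return s,R
def plan(pts,yaw):
    """pts base mm TCP; yaw jaw axis deg in base frame"""
    s,R=now(); a=np.radians(yaw)+q[2]
    y=np.array([np.cos(a),np.sin(a),0]); z=np.array([0,0,-1.]); G=np.c_[np.cross(y,z),y,z]
    rv=(R.inv()*Ro.from_matrix(G)).as_rotvec(degrees=True)
    print("rot",rv.round(1))
    for p in pts: print(p,"slide",(R.inv().apply(W3(p)-s["position"])*1e3).round(1))
E
python3 -c "
from mv import *
plan([(26,105,200),(26,105,73)],0)"
```

```text
t 0.10 base [-254.   692.7  246.6] jawyaw(base) 60.4 Fbase [-0.4 -0.1  0.6] grip 0.999 j [-1.1   0.32 -0.07  1.45  0.02  1.37 -0.06]
rot [-0.1  0.1 60.4]
(26, 105, 200) slide [-533.5 -373.    47.3]
(26, 105, 73) slide [-533.5 -372.7  174.3]
```

Request:
send_rows(rotation=[[0,0,60.4],[0,0,60.4],[0,0,60.4],[0,0,60.4],[0,0,60.4],[0,0,60.4],[0,0,60.4],[0,0,60.4],[0,0,60.4],[0,0,60.4],[0,0,60.4],[0,0,60.4]], slide=[[-533.5,-373,47],[-533.5,-373,47],[-533.5,-373,47],[-533.5,-373,47],[-533.5,-373,47],[-533.5,-373,47],[-533.5,-373,47],[-533.5,-373,47],[-533.5,-373,47],[-533.5,-373,47],[-533.5,-373,47],[-533.5,-373,47]], fingers=[1,1,1,1,1,1,1,1,1,1,1,1], force=10)

```text
time: 1.3
position: [0.576, 0.0581, 0.2041]
tool_rot: [-2.152, -2.288, -0.0]
ft_force: [0.5, 0.1, -0.0]
grip_width: 0.031
```

```bash
python3 -c "
from mv import *
plan([(26,105,200),(26,105,73)],0)"
```

```text
t 1.30 base [  3.9 151.1 204.1] jawyaw(base) 0.1 Fbase [ 0.5  0.1 -0. ] grip 0.031 j [-0.52  0.2   0.43  1.71 -0.09  1.25 -0.01]
rot [-0.  -0.   0.1]
(26, 105, 200) slide [-46.1  22.    4. ]
(26, 105, 73) slide [-46.1  22.  131. ]
```

Request:
send_rows(rotation=[[0,0,0],[0,0,0],[0,0,0]], slide=[[0,0,0],[0,0,0],[0,0,0]], fingers=[1,1,1])

```text
time: 1.6
position: [0.575, 0.0615, 0.204]
tool_rot: [-2.15, -2.289, 0.0]
ft_force: [-0.9, 0.1, 0.1]
grip_width: 0.008
```

```bash
python3 -c "
from mv import *
plan([(26,105,200),(26,105,73)],0)"
```

```text
t 1.60 base [  3.1 154.5 204. ] jawyaw(base) 0.1 Fbase [-0.8  0.1  0.1] grip 0.008 j [-0.53  0.2   0.43  1.71 -0.09  1.25 -0.02]
rot [-0.1 -0.1  0.1]
(26, 105, 200) slide [-49.6  22.8   3.9]
(26, 105, 73) slide [-49.7  22.9 130.9]
```

Request:
send_rows(rotation=[[0,0,0],[0,0,0],[0,0,0],[0,0,0],[0,0,0],[0,0,0],[0,0,0]], slide=[[-25,11,25],[-50,23,50],[-50,23,85],[-50,23,110],[-50,23,125],[-50,23,131],[-50,23,131]], fingers=[1,1,1,1,1,1,1])

```text
time: 2.3
position: [0.6014, 0.0126, 0.0732]
tool_rot: [-2.15, -2.29, 0.0]
ft_force: [-0.1, 0.3, -0.2]
grip_width: 0.01
```

```bash
python3 -c "
from mv import *
plan([(27,70,73),(27,8,73)],0)
for n in('top','side'):
    im=get_image(n)[:,:,::-1]; cv2.imwrite(f'pics/{n}1.png',im)
t=cv2.imread('pics/top1.png');s=cv2.imread('pics/side1.png')
cv2.imwrite('pics/s1z.png',cv2.resize(s[165:265,200:360],(0,0),fx=5,fy=5,interpolation=cv2.INTER_CUBIC))
"
```

```text
t 2.30 base [ 26.5 104.1  73.2] jawyaw(base) 0.1 Fbase [-0.1  0.3 -0.2] grip 0.01 j [-0.43  0.38  0.44  1.78 -0.19  1.02  0.14]
rot [-0.  -0.   0.1]
(27, 70, 73) slide [-34.1   0.4   0.2]
(27, 8, 73) slide [-96.1   0.2   0.2]
```

View pics/s1z.png

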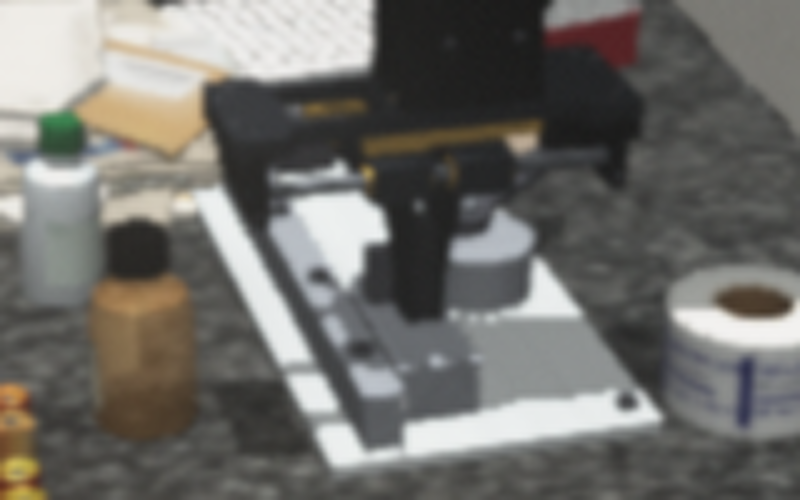

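Request:
send_rows(rotation=[[0,0,0],[0,0,0],[0,0,0],[0,0,0],[0,0,0],[0,0,0]], slide=[[-7,0,0],[-14,0,0],[-21,0,0],[-28,0,0],[-34,0,0],[-40,0,0]], fingers=[1,1,1,1,1,1])

```text
time: 3.0
position: [0.6044, -0.0282, 0.0737]
tool_rot: [-2.152, -2.288, -0.002]
ft_force: [-0.5, 3.0, 1.3]
grip_width: 0.007
```

```bash
python3 -c "
from mv import *
plan([(27,6,73)],0)"
```

```text
t 3.00 base [27.1 63.2 73.7] jawyaw(base) 0.1 Fbase [-0.3  3.1  1.3] grip 0.007 j [-0.37  0.39  0.45  1.77 -0.2   1.02  0.22]
rot [ 0.  -0.1  0.1]
(27, 6, 73) slide [-57.2  -0.1   0.7]
```

Contact is confirmed at about 3 N. I'll continue to the mid position.

Request:
send_rows(rotation=[[0,0,0],[0,0,0],[0,0,0],[0,0,0],[0,0,0],[0,0,0],[0,0,0],[0,0,0],[0,0,0]], slide=[[-8,0,0.5],[-16,0,0.5],[-24,0,0.5],[-32,0,0.5],[-40,0,0.5],[-47,0,0.5],[-53,0,0.5],[-57,0,0.5],[-57,0,0.5]], fingers=[1,1,1,1,1,1,1,1,1])

```text
time: 3.9
position: [0.6073, -0.0871, 0.0727]
tool_rot: [2.154, 2.286, -0.002]
ft_force: [1.1, 1.1, 0.5]
grip_width: 0.004
```

```bash
python3 -c "
from mv import *
p=lambda th:(-27+100*np.cos(th),100*np.sin(th))
th0=np.arctan2(-67.6,-73.4)
P0=p(th0); print(P0)
plan([(27,15,73),(27,15,150),P0+(140,),P0+(84,)],np.degrees(th0-0.4)-90+180)
"
```

```text
(np.float64(-100.55713878052002), np.float64(-67.74472181966146))
t 3.90 base [26.5  4.3 72.7] jawyaw(base) -0.0 Fbase [1.2 1.1 0.5] grip 0.004 j [-0.28  0.41  0.47  1.75 -0.21  1.03  0.32]
rot [ 0.   0.1 70.2]
(27, 15, 73) slide [10.7  0.5 -0.3]
(27, 15, 150) slide [ 10.6   0.5 -77.3]
(np.float64(-100.55713878052002), np.float64(-67.74472181966146), 140) slide [ -72.2 -127.   -67.2]
(np.float64(-100.55713878052002), np.float64(-67.74472181966146), 84) slide [ -72.1 -127.   -11.2]
```

Request:
send_rows(rotation=[[0,0,0],[0,0,0],[0,0,0],[0,0,8],[0,0,16],[0,0,24],[0,0,32],[0,0,40],[0,0,48],[0,0,56],[0,0,64],[0,0,70.2]], slide=[[11,0,0],[11,0,-40],[11,0,-80],[-10,-30,-80],[-30,-60,-80],[-50,-90,-80],[-72,-127,-80],[-72,-127,-75],[-72,-127,-67],[-72,-127,-67],[-72,-127,-67],[-72,-127,-67]], fingers=[1,1,1,0,-0.3,-0.3,-0.3,-0.3,-0.3,-0.3,-0.3,-0.3])

```text
time: 5.1
position: [0.4845, -0.1652, 0.1394]
tool_rot: [3.078, 0.626, -0.002]
ft_force: [-0.1, -0.6, 1.0]
grip_width: 0.633
```

```bash
python3 -c "
from mv import *
plan([(-100.6,-67.7,84)],-70.2)
for n in('top','side'):
    im=get_image(n)[:,:,::-1]; cv2.imwrite(f'pics/{n}2.png',im)
t=cv2.imread('pics/top2.png');s=cv2.imread('pics/side2.png')
cv2.imwrite('pics/s2z.png',cv2.resize(s[165:265,200:360],(0,0),fx=5,fy=5,interpolation=cv2.INTER_CUBIC))
cv2.imwrite('pics/t2z.png',cv2.resize(t[190:310,235:405],(0,0),fx=4.7,fy=4.7,interpolation=cv2.INTER_CUBIC))
"
```

```text
t 5.10 base [-100.8  -66.3  139.4] jawyaw(base) -70.5 Fbase [-0.2 -0.6  1. ] grip 0.633 j [-0.36  0.12  0.68  1.94 -0.09  1.1  -0.81]
rot [ 0.   0.1 -0.3]
(-100.6, -67.7, 84) slide [-0.2  1.4 55.4]
```

View pics/s2z.png

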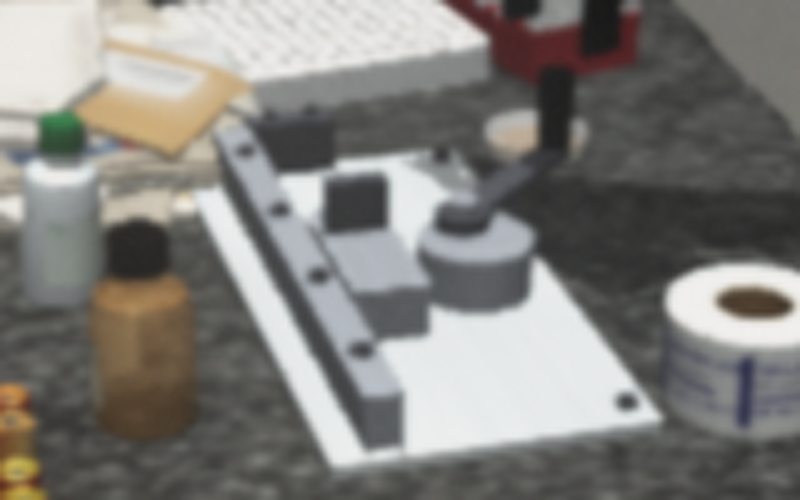

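View pics/t2z.png

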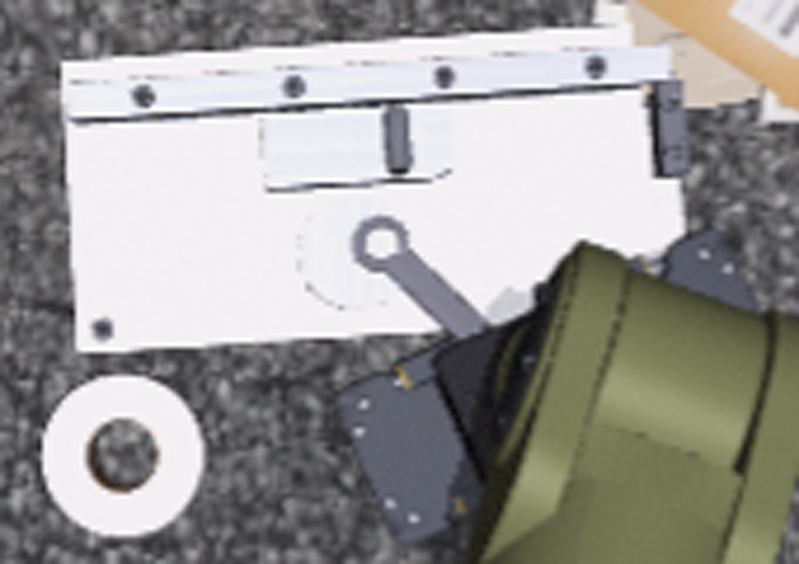

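Request:
send_rows(rotation=[[0,0,0],[0,0,0],[0,0,0],[0,0,0],[0,0,0],[0,0,0],[0,0,0],[0,0,0]], slide=[[0,1.5,25],[0,1.5,45],[0,1.5,55],[0,1.5,55],[0,1.5,55],[0,1.5,55],[0,1.5,55],[0,1.5,55]], fingers=[-0.3,-0.3,-0.3,0.3,1,1,1,1], force=8)

```text
time: 6.0
position: [0.4862, -0.1665, 0.0855]
tool_rot: [3.077, 0.634, 0.002]
ft_force: [-1.0, 0.4, 0.4]
grip_width: 0.282
```

```bash
cat > arc.py <<'E'
from mv import *
import sys
def arc(radius_fix=None):
    s,R=now(); b=Bm(s["position"]); v=b[:2]-[-27,0]; th=np.arctan2(v[1],v[0]); r=np.hypot(*v)
    print("r %.1f th %.4f"%(r,th))
    for d in map(float,sys.argv[1:]):
        t=th-d; p=(-27+100*np.cos(t),100*np.sin(t),b[2])
        print(d,(R.inv().apply(W3(p)-s["position"])*1e3).round(1))
arc()
E
python3 arc.py .03 .06 .1 .15 .2 .25 .3 .35 .4
```

```text
t 6.00 base [-99.3 -67.7  85.5] jawyaw(base) -70.2 Fbase [-1.   0.4  0.4] grip 0.282 j [-0.33  0.21  0.68  1.99 -0.15  0.99 -0.75]
r 99.0 th -2.3888
0.03 [-2.  -2.4 -0. ]
0.06 [-3.1 -5.2 -0. ]
0.1 [-4.4 -9.  -0. ]
0.15 [ -5.8 -13.8  -0. ]
0.2 [ -6.9 -18.7  -0. ]
0.25 [ -7.8 -23.6  -0. ]
0.3 [ -8.5 -28.5  -0. ]
0.35 [ -8.9 -33.5  -0. ]
0.4 [ -9.  -38.5  -0. ]
```

Request:
send_rows(rotation=[[0,0,0],[0,0,0],[0,0,0],[0,0,0],[0,0,0],[0,0,0],[0,0,0],[0,0,0],[0,0,0],[0,0,0]], slide=[[0,0,0],[0,0,0],[-2,-2.4,0],[-3.1,-5.2,0],[-4.4,-9,0],[-5.8,-13.8,0],[-6.9,-18.7,0],[-7.8,-23.6,0],[-8.5,-28.5,0],[-8.5,-28.5,0]], fingers=[1,1,1,1,1,1,1,1,1,1])

```text
time: 7.0
position: [0.4654, -0.1435, 0.085]
tool_rot: [-3.076, -0.634, 0.003]
ft_force: [-0.9, -3.1, 6.9]
grip_width: 0.229
```

```bash
python3 arc.py .02 .04 .06 .08 .1 .12 .15
```

```text
t 7.00 base [-118.6  -43.5   85. ] jawyaw(base) -70.2 Fbase [-1.1 -3.   6.9] grip 0.229 j [-0.38  0.14  0.67  2.05 -0.1   0.98 -0.82]
r 101.4 th -2.6987
0.02 [ 1.2 -2.1  0. ]
0.04 [ 1.1 -4.1  0. ]
0.06 [ 1.  -6.1  0. ]
0.08 [ 0.9 -8.1  0. ]
0.1 [  0.9 -10.1   0. ]
0.12 [  0.9 -12.1   0. ]
0.15 [  1.1 -15.1   0. ]
```

Request:
send_rows(rotation=[[0,0,0],[0,0,0],[0,0,0],[0,0,0],[0,0,0]], slide=[[0,-2,-0.5],[0,-4,-0.5],[0,-6,-0.5],[0,-8,-0.5],[0,-10,-0.5]], fingers=[1,1,1,1,1])

```text
time: 7.5
position: [0.4615, -0.1348, 0.085]
tool_rot: [-3.077, -0.633, 0.003]
ft_force: [-1.3, -6.0, 2.9]
grip_width: 0.226
```

```bash
python3 arc.py .02 .04 .06 .08 .1 .12 .15;  python3 -c "
from mv import *
for n in('side',):
    im=get_image(n)[:,:,::-1]; cv2.imwrite(f'pics/{n}3.png',im)
s=cv2.imread('pics/side3.png')
cv2.imwrite('pics/s3z.png',cv2.resize(s[165:265,200:360],(0,0),fx=5,fy=5,interpolation=cv2.INTER_CUBIC))
"
```

```text
t 7.50 base [-122.   -34.5   85. ] jawyaw(base) -70.2 Fbase [-1.7 -5.9  2.9] grip 0.226 j [-0.4   0.13  0.66  2.06 -0.09  0.98 -0.85]
r 101.1 th -2.7929
0.02 [ 1.1 -2.  -0. ]
0.04 [ 1.2 -4.  -0. ]
0.06 [ 1.2 -6.   0. ]
0.08 [ 1.4 -8.   0. ]
0.1 [  1.6 -10.    0. ]
0.12 [  1.8 -12.    0. ]
0.15 [  2.2 -15.    0. ]
```

View pics/s3z.png

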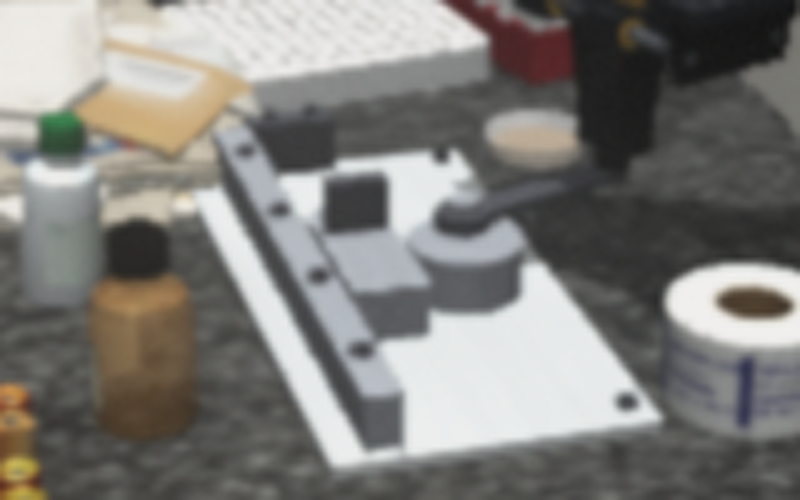

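Request:
send_rows(rotation=[[0,0,0],[0,0,0],[0,0,0]], slide=[[0.5,-1.3,0],[0.5,-2.6,0],[0.5,-4,0]], fingers=[1,1,1])

```text
time: 7.85
position: [0.4603, -0.1309, 0.0849]
tool_rot: [-3.077, -0.633, 0.004]
ft_force: [-2.3, -4.8, 1.7]
grip_width: 0.231
```

```bash
python3 arc.py .02 .04 .06
```

```text
t 7.85 base [-122.9  -30.6   84.9] jawyaw(base) -70.2 Fbase [-2.6 -4.6  1.7] grip 0.231 j [-0.4   0.12  0.66  2.07 -0.09  0.98 -0.86]
r 100.7 th -2.8330
0.02 [ 0.8 -2.  -0. ]
0.04 [ 0.9 -4.   0. ]
0.06 [ 1.1 -6.   0. ]
```

Request:
send_rows(rotation=[[0,0,0],[0,0,0],[0,0,0]], slide=[[0.5,-1.3,0],[0.5,-2.6,0],[0.5,-4,0]], fingers=[1,1,1])

```text
time: 8.15
position: [0.4592, -0.1272, 0.0849]
tool_rot: [3.077, 0.633, -0.004]
ft_force: [-0.4, -6.0, 2.1]
grip_width: 0.225
```

```bash
python3 arc.py .02 .04 .06
```

```text
t 8.15 base [-123.8  -26.9   84.9] jawyaw(base) -70.2 Fbase [-0.7 -6.   2.1] grip 0.225 j [-0.41  0.11  0.66  2.07 -0.08  0.98 -0.87]
r 100.4 th -2.8707
0.02 [ 0.6 -2.  -0. ]
0.04 [ 0.8 -3.9 -0. ]
0.06 [ 1.1 -5.9 -0. ]
```

Request:
send_rows(rotation=[[0,0,0],[0,0,0],[0,0,0],[0,0,0]], slide=[[0.6,-1.3,0],[0.6,-2.6,0],[0.6,-4,0],[0.6,-4,0]], fingers=[1,1,1,1])

```text
time: 8.55
position: [0.4581, -0.1229, 0.0848]
tool_rot: [-3.077, -0.634, 0.004]
ft_force: [-1.9, -5.0, 1.8]
grip_width: 0.222
```

```bash
python3 arc.py .02 .04 .06
```

```text
t 8.55 base [-124.7  -22.5   84.8] jawyaw(base) -70.2 Fbase [-2.2 -4.9  1.8] grip 0.222 j [-0.41  0.11  0.65  2.08 -0.08  0.98 -0.88]
r 100.2 th -2.9148
0.02 [ 0.5 -2.   0. ]
0.04 [ 0.8 -3.9  0. ]
0.06 [ 1.1 -5.9  0. ]
```

Request:
send_rows(rotation=[[0,0,0],[0,0,0],[0,0,0],[0,0,0]], slide=[[0.6,-1.3,0],[0.6,-2.6,0],[0.6,-4,0],[0.6,-4,0]], fingers=[1,1,1,1])

```text
time: 8.95
position: [0.4571, -0.119, 0.0848]
tool_rot: [-3.077, -0.634, 0.004]
ft_force: [-2.2, -4.6, 1.6]
grip_width: 0.222
```

```bash
python3 arc.py .02 .04 .06
```

```text
t 8.95 base [-125.4  -18.5   84.8] jawyaw(base) -70.2 Fbase [-2.5 -4.4  1.6] grip 0.222 j [-0.42  0.1   0.65  2.08 -0.07  0.98 -0.89]
r 100.1 th -2.9558
0.02 [ 0.5 -1.9  0. ]
0.04 [ 0.9 -3.9  0. ]
0.06 [ 1.3 -5.9  0. ]
```

Request:
send_rows(rotation=[[0,0,0],[0,0,0],[0,0,0],[0,0,0]], slide=[[0.3,-1.3,0],[0.6,-2.6,0],[0.8,-4,0],[0.8,-4,0]], fingers=[1,1,1,1])

```text
time: 9.35
position: [0.4563, -0.1149, 0.0848]
tool_rot: [-3.076, -0.634, 0.004]
ft_force: [-1.6, -4.2, 1.5]
grip_width: 0.222
```

```bash
python3 arc.py .02 .04 .06; python3 -c "
from mv import *
for n in('side',):
    im=get_image(n)[:,:,::-1]; cv2.imwrite(f'pics/{n}4.png',im)
s=cv2.imread('pics/side4.png')
cv2.imwrite('pics/s4z.png',cv2.resize(s[165:265,200:360],(0,0),fx=5,fy=5,interpolation=cv2.INTER_CUBIC))
"
```

```text
t 9.35 base [-125.9  -14.4   84.8] jawyaw(base) -70.2 Fbase [-1.8 -4.1  1.5] grip 0.222 j [-0.43  0.1   0.65  2.09 -0.07  0.98 -0.91]
r 100.0 th -2.9975
0.02 [ 0.4 -2.   0. ]
0.04 [ 0.9 -3.9  0. ]
0.06 [ 1.4 -5.8  0. ]
```

View pics/s4z.png

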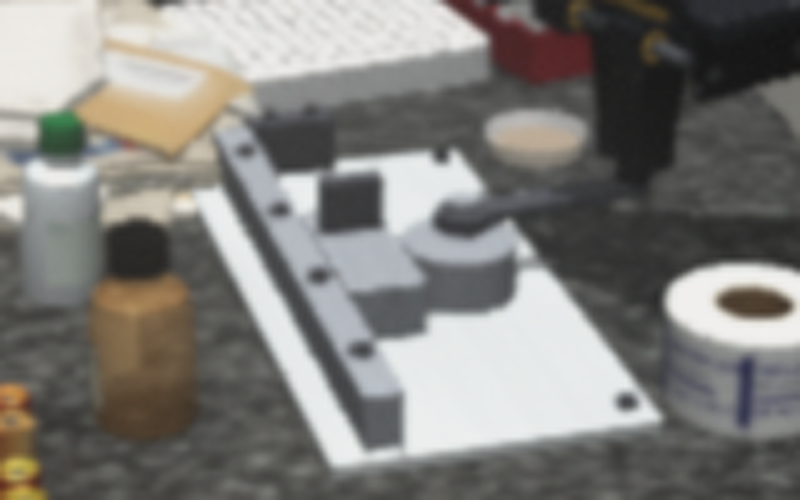

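Request:
send_rows(rotation=[[0,0,0],[0,0,0],[0,0,0],[0,0,0]], slide=[[0.3,-1,0],[0.5,-2,0],[0.7,-3,0],[0.7,-3,0]], fingers=[1,1,1,1])

```text
time: 9.8
position: [0.4559, -0.1121, 0.0847]
tool_rot: [-3.077, -0.634, 0.003]
ft_force: [-1.6, -5.6, -0.3]
grip_width: 0.225
```

```bash
python3 arc.py .02 .04 .06
```

```text
t 9.80 base [-126.2  -11.6   84.7] jawyaw(base) -70.2 Fbase [-1.9 -5.5 -0.3] grip 0.225 j [-0.43  0.1   0.64  2.09 -0.07  0.98 -0.91]
r 99.9 th -3.0253
0.02 [ 0.3 -2.   0. ]
0.04 [ 0.9 -3.9  0. ]
0.06 [ 1.4 -5.8  0. ]
```

Request:
send_rows(rotation=[[0,0,0],[0,0,0],[0,0,0],[0,0,0]], slide=[[0.3,-1,0],[0.5,-2,0],[0.7,-3,0],[0.7,-3,0]], fingers=[1,1,1,1])

```text
time: 10.2
position: [0.4553, -0.1093, 0.0847]
tool_rot: [3.077, 0.634, -0.004]
ft_force: [-1.8, -5.6, -0.2]
grip_width: 0.226
```

```bash
python3 arc.py .02 .04 .06
```

```text
t 10.20 base [-126.6   -8.7   84.7] jawyaw(base) -70.2 Fbase [-2.1 -5.5 -0.2] grip 0.226 j [-0.43  0.09  0.64  2.09 -0.07  0.98 -0.92]
r 100.0 th -3.0543
0.02 [ 0.5 -1.9 -0. ]
0.04 [ 1.1 -3.8 -0. ]
0.06 [ 1.7 -5.8 -0. ]
```

Request:
send_rows(rotation=[[0,0,0],[0,0,0],[0,0,0],[0,0,0]], slide=[[0.3,-1,0],[0.6,-2,0],[0.8,-3,0],[0.8,-3,0]], fingers=[1,1,1,1])

```text
time: 10.6
position: [0.455, -0.1081, 0.0847]
tool_rot: [3.074, 0.632, -0.003]
ft_force: [-1.6, -9.7, -1.6]
grip_width: 0.225
```

```bash
python3 arc.py .02 .04 .06; python3 -c "
from mv import *
for n in('side',):
    im=get_image(n)[:,:,::-1]; cv2.imwrite(f'pics/{n}5.png',im)
s=cv2.imread('pics/side5.png')
cv2.imwrite('pics/s5z.png',cv2.resize(s[185:235,250:310],(0,0),fx=12,fy=12,interpolation=cv2.INTER_CUBIC))
s=cv2.imread('pics/side4.png')
cv2.imwrite('pics/s4zz.png',cv2.resize(s[185:235,250:310],(0,0),fx=12,fy=12,interpolation=cv2.INTER_CUBIC))
"
```

```text
t 10.60 base [-126.8   -7.5   84.7] jawyaw(base) -70.2 Fbase [-2.1 -9.6 -1.6] grip 0.225 j [-0.44  0.09  0.64  2.09 -0.06  0.98 -0.93]
r 100.1 th -3.0665
0.02 [ 0.7 -1.9 -0. ]
0.04 [ 1.3 -3.8 -0. ]
0.06 [ 1.9 -5.7 -0. ]
```

View pics/s5z.png

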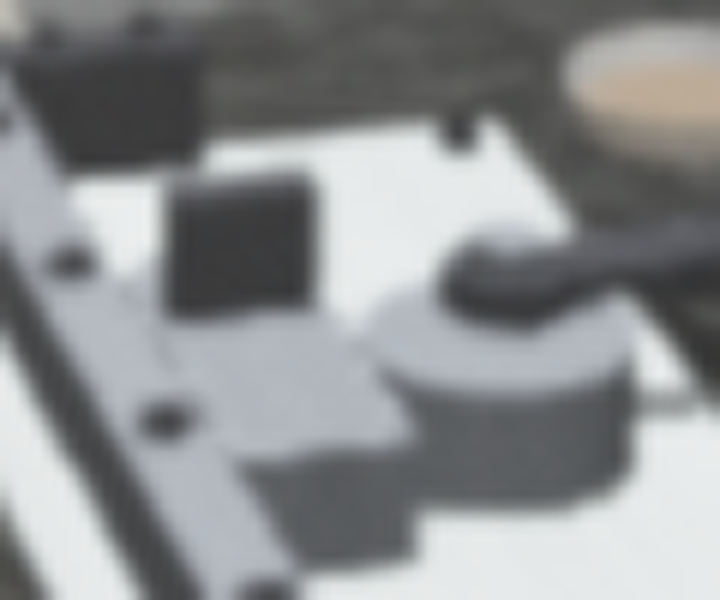

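View pics/s4zz.png

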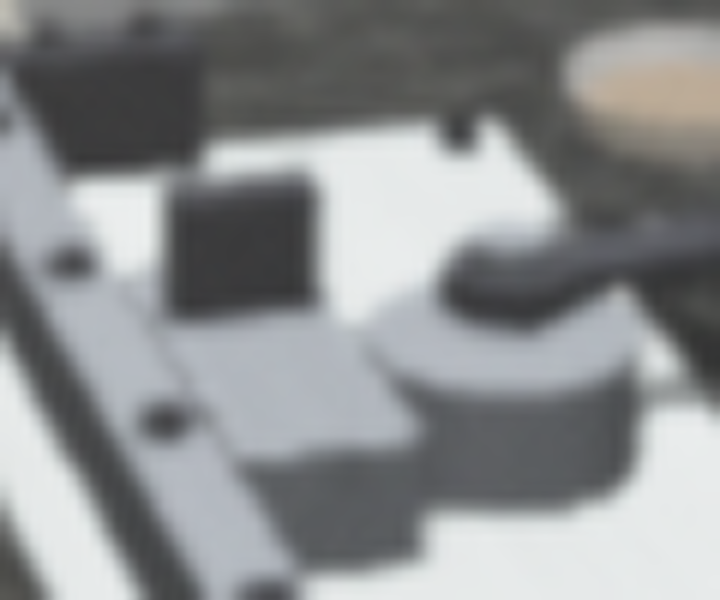

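Request:
send_rows(rotation=[[0,0,0],[0,0,0]], slide=[[0.3,-1.5,0],[0.3,-1.5,0]], fingers=[1,1])

```text
time: 10.85
position: [0.4548, -0.1076, 0.0847]
tool_rot: [3.073, 0.631, -0.003]
ft_force: [-0.9, -12.4, -2.1]
grip_width: 0.224
```

```bash
python3 arc.py -.02 -.04 -.06 -.08 -.09 -.1 -.12
```

```text
t 10.85 base [-127.    -7.    84.7] jawyaw(base) -70.2 Fbase [ -1.7 -12.3  -2.1] grip 0.224 j [-0.44  0.09  0.64  2.1  -0.06  0.98 -0.93]
r 100.2 th -3.0718
-0.02 [-0.3  2.   0. ]
-0.04 [-0.8  3.9  0. ]
-0.06 [-1.2  5.9  0. ]
-0.08 [-1.6  7.8  0. ]
-0.09 [-1.8  8.8  0. ]
-0.1 [-2.   9.8  0. ]
-0.12 [-2.3 11.8  0.1]
```

Request:
send_rows(rotation=[[0,0,0],[0,0,0],[0,0,0],[0,0,0],[0,0,0],[0,0,0]], slide=[[-0.5,3,0],[-1,6,0],[-1.5,8,0],[-2,10,0],[-2.3,12,0],[-2.3,12,0]], fingers=[1,1,1,1,1,1])

```text
time: 11.45
position: [0.4562, -0.1135, 0.0845]
tool_rot: [-3.071, -0.636, 0.007]
ft_force: [-6.5, 2.3, 4.4]
grip_width: 0.225
```

```bash
python3 arc.py -.02 -.04 -.06
```

```text
t 11.45 base [-126.   -13.    84.5] jawyaw(base) -70.1 Fbase [-6.3  2.6  4.4] grip 0.225 j [-0.42  0.1   0.65  2.09 -0.08  0.98 -0.9 ]
r 99.9 th -3.0109
-0.02 [-0.5  1.9 -0. ]
-0.04 [-0.9  3.9 -0. ]
-0.06 [-1.2  5.9 -0. ]
```

Request:
send_rows(rotation=[[0,0,0],[0,0,0],[0,0,0],[0,0,0]], slide=[[0,2,0],[0,4,0],[0,5.5,0],[0,5.5,0]], fingers=[1,1,1,1])

```text
time: 11.85
position: [0.4579, -0.1189, 0.0845]
tool_rot: [-3.072, -0.636, 0.009]
ft_force: [-7.5, 1.2, 6.1]
grip_width: 0.227
```

```bash
python3 arc.py -.02 -.04 -.06
```

```text
t 11.85 base [-124.6  -18.4   84.5] jawyaw(base) -70.1 Fbase [-7.4  1.6  6.1] grip 0.227 j [-0.42  0.11  0.65  2.08 -0.08  0.98 -0.89]
r 99.4 th -2.9549
-0.02 [-0.9  1.9 -0. ]
-0.04 [-1.2  3.9 -0. ]
-0.06 [-1.4  5.8 -0. ]
```

Request:
send_rows(rotation=[[0,0,0],[0,0,0],[0,0,0],[0,0,0],[0,0,0],[0,0,0]], slide=[[0,0,0],[0,0,0],[0,0,0],[0,0,-20],[0,0,-50],[0,0,-70]], fingers=[-0.3,-0.3,-0.3,-0.3,-0.3,-0.3])

```text
time: 12.45
position: [0.4614, -0.1211, 0.157]
tool_rot: [3.077, 0.634, 0.004]
ft_force: [0.1, 0.3, -0.2]
grip_width: 0.627
```

```bash
python3 -c "
from mv import *
plan([(27,35,150),(27,35,73)],0)
for n in('top','side'):
    im=get_image(n)[:,:,::-1]; cv2.imwrite(f'pics/{n}6.png',im)
t=cv2.imread('pics/top6.png');s=cv2.imread('pics/side6.png')
cv2.imwrite('pics/s6z.png',cv2.resize(s[165:265,200:360],(0,0),fx=5,fy=5,interpolation=cv2.INTER_CUBIC))
cv2.imwrite('pics/t6z.png',cv2.resize(t[190:310,235:405],(0,0),fx=4.7,fy=4.7,interpolation=cv2.INTER_CUBIC))
"
```

```text
t 12.45 base [-121.3  -20.9  157. ] jawyaw(base) -70.2 Fbase [ 0.1  0.3 -0.2] grip 0.627 j [-0.44  0.    0.65  2.   -0.    1.13 -0.95]
rot [  0.1  -0.1 -70.2]
(27, 35, 150) slide [158.4  -2.3   7.4]
(27, 35, 73) slide [158.3  -2.3  84.4]
```

View pics/s6z.png

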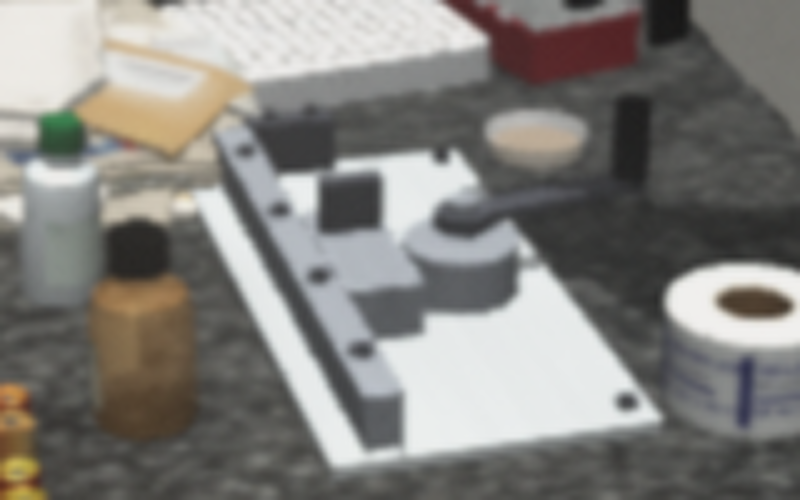

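View pics/t6z.png

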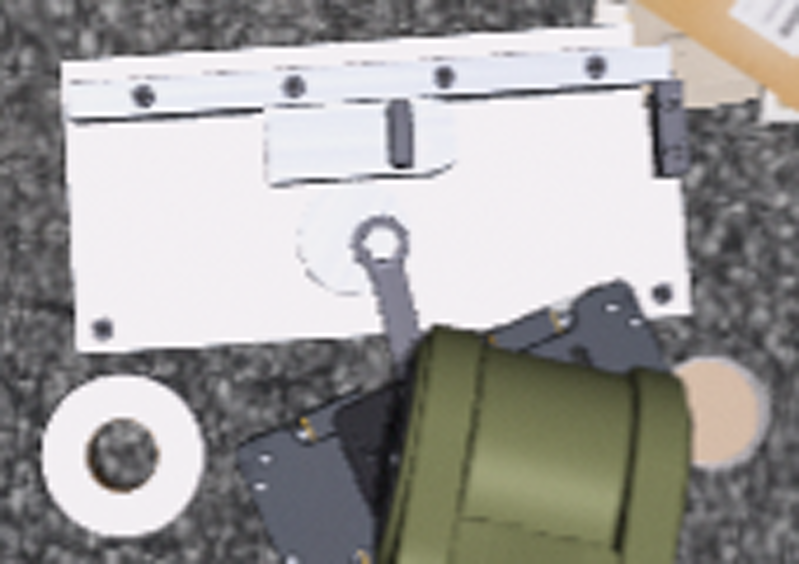

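Request:
send_rows(rotation=[[0,0,-8],[0,0,-16],[0,0,-24],[0,0,-32],[0,0,-40],[0,0,-48],[0,0,-56],[0,0,-64],[0,0,-70.2],[0,0,-70.2],[0,0,-70.2]], slide=[[30,0,0],[60,-1,0],[90,-1,0],[120,-2,0],[145,-2,0],[158,-2,0],[158,-2,0],[158,-2,0],[158,-2,0],[158,-2,0],[158,-2,0]], fingers=[0.5,1,1,1,1,1,1,1,1,1,1])

```text
time: 13.65
position: [0.6046, -0.0568, 0.1545]
tool_rot: [-2.155, -2.285, 0.001]
ft_force: [-0.0, -0.0, 0.2]
grip_width: -0.001
```

```bash
python3 -c "
from mv import *
plan([(27,35,73),(27,20,73)],0)
for n in('side',):
    im=get_image(n)[:,:,::-1]; cv2.imwrite(f'pics/{n}7.png',im)
s=cv2.imread('pics/side7.png')
cv2.imwrite('pics/s7z.png',cv2.resize(s[165:265,200:360],(0,0),fx=5,fy=5,interpolation=cv2.INTER_CUBIC))
"
```

```text
t 13.65 base [ 25.5  34.7 154.5] jawyaw(base) -0.1 Fbase [-0.  -0.   0.2] grip -0.001 j [-0.34  0.31  0.47  1.69 -0.15  1.17  0.23]
rot [-0.  -0.  -0.1]
(27, 35, 73) slide [ 0.3  1.5 81.5]
(27, 20, 73) slide [-14.7   1.6  81.5]
```

View pics/s7z.png

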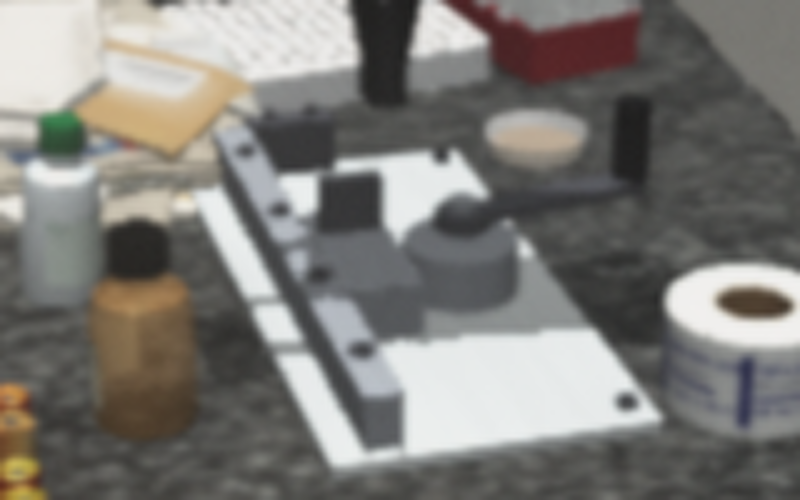

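Request:
send_rows(rotation=[[0,0,0],[0,0,0],[0,0,0],[0,0,0],[0,0,0],[0,0,0],[0,0,0],[0,0,0],[0,0,0],[0,0,0],[0,0,0],[0,0,0]], slide=[[0,2.5,30],[0,2.5,60],[0,2.5,78],[0,2.5,81.5],[-12,2.5,81.5],[-20,2.5,81.5],[-25,2.5,81.5],[-30,2.5,81.5],[-35,2.5,81.5],[-42,2.5,81.5],[-49,2.5,81.5],[-56,2.5,81.5]], fingers=[1,1,1,1,1,1,1,1,1,1,1,1])

```text
time: 14.9
position: [0.6112, -0.1111, 0.0743]
tool_rot: [-2.15, -2.289, -0.003]
ft_force: [-0.6, 3.8, 1.1]
grip_width: 0.002
```

```bash
python3 -c "
from mv import *
plan([(28,-60,73),(28,-105,73)],0)
for n in('side',):
    im=get_image(n)[:,:,::-1]; cv2.imwrite(f'pics/{n}8.png',im)
s=cv2.imread('pics/side8.png')
cv2.imwrite('pics/s8z.png',cv2.resize(s[165:265,200:360],(0,0),fx=5,fy=5,interpolation=cv2.INTER_CUBIC))
"
```

```text
t 14.90 base [ 28.9 -20.   74.3] jawyaw(base) 0.1 Fbase [-0.4  3.9  1.1] grip 0.002 j [-0.24  0.42  0.47  1.73 -0.22  1.04  0.37]
rot [ 0.  -0.1  0.1]
(28, -60, 73) slide [-40.   -1.    1.2]
(28, -105, 73) slide [-85.   -1.1   1.1]
```

View pics/s8z.png

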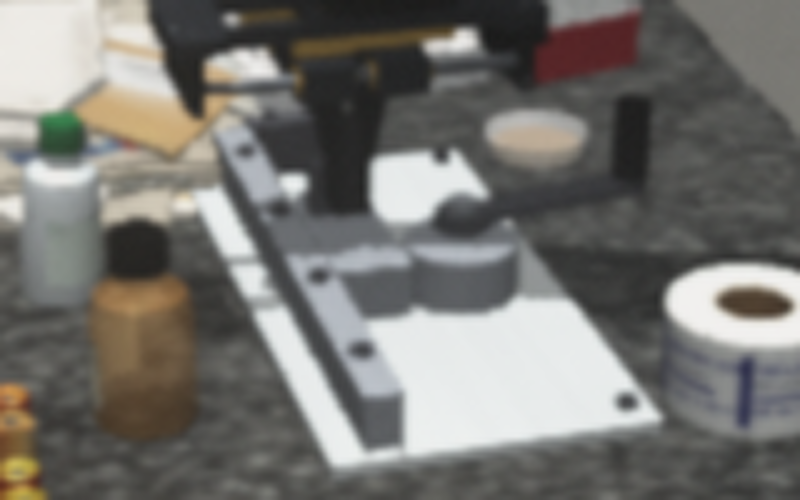

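Request:
send_rows(rotation=[[0,0,0],[0,0,0],[0,0,0],[0,0,0],[0,0,0],[0,0,0],[0,0,0],[0,0,0],[0,0,0],[0,0,0],[0,0,0]], slide=[[-7,0,0.5],[-14,0,0.5],[-21,0,0.5],[-28,0,0.5],[-35,0,0.5],[-42,0,0.5],[-49,0,0.5],[-56,0,0.5],[-63,0,0.5],[-70,0,0.5],[-74,0,0.5]], fingers=[1,1,1,1,1,1,1,1,1,1,1])

```text
time: 16.05
position: [0.6151, -0.1877, 0.0733]
tool_rot: [2.154, 2.287, -0.001]
ft_force: [-0.1, 3.1, 3.0]
grip_width: 0.01
```

```bash
python3 -c "
from mv import *
plan([(28,-105,73)],0)"
```

```text
t 16.05 base [ 28.1 -96.7  73.3] jawyaw(base) -0.0 Fbase [0.  3.1 3. ] grip 0.01 j [-0.12  0.47  0.48  1.67 -0.24  1.06  0.49]
rot [-0.  0. -0.]
(28, -105, 73) slide [-8.3 -0.1  0.3]
```

Request:
send_rows(rotation=[[0,0,0],[0,0,0],[0,0,0],[0,0,0],[0,0,0]], slide=[[-1.5,0,0],[-3,0,0],[-4.5,0,0],[-6,0,0],[-7.5,0,0]], fingers=[1,1,1,1,1])

```text
time: 16.55
position: [0.6157, -0.194, 0.0733]
tool_rot: [2.152, 2.288, -0.0]
ft_force: [-1.0, 4.7, 3.6]
grip_width: 0.003
```

```bash
python3 -c "
from mv import *
plan([(28,-105,73)],0)"
```

```text
t 16.55 base [  28.4 -103.    73.3] jawyaw(base) 0.1 Fbase [-0.7  4.7  3.6] grip 0.003 j [-0.11  0.48  0.48  1.67 -0.25  1.06  0.51]
rot [0.  0.  0.1]
(28, -105, 73) slide [-2.  -0.4  0.3]
```

Request:
send_rows(rotation=[[0,0,0],[0,0,0],[0,0,0],[0,0,0]], slide=[[-1,0,0],[-2,0,0],[-3,0,0],[-3,0,0]], fingers=[1,1,1,1])

```text
time: 16.95
position: [0.6158, -0.1949, 0.0733]
tool_rot: [-2.15, -2.287, -0.002]
ft_force: [-1.4, 8.2, 4.0]
grip_width: 0.002
```

```bash
python3 -c "
from mv import *
plan([(28,-105,73)],0)"
```

```text
t 16.95 base [  28.4 -103.8   73.3] jawyaw(base) 0.1 Fbase [-0.9  8.2  4. ] grip 0.002 j [-0.11  0.48  0.48  1.66 -0.25  1.06  0.51]
rot [-0.  -0.2  0.1]
(28, -105, 73) slide [-1.2 -0.4  0.3]
```

Request:
send_rows(rotation=[[0,0,0],[0,0,0],[0,0,0],[0,0,0],[0,0,0],[0,0,0],[0,0,0],[0,0,0],[0,0,0],[0,0,0],[0,0,0],[0,0,0]], slide=[[8,0,0],[18,0,0],[18,0,-30],[18,0,-70],[18,0,-110],[60,0,-140],[110,0,-150],[160,0,-150],[210,0,-150],[260,0,-150],[300,0,-150],[300,0,-150]], fingers=[1,1,1,1,1,1,1,1,1,1,1,1])

```text
time: 18.15
position: [0.5963, 0.1115, 0.2227]
tool_rot: [-2.138, -2.299, -0.003]
ft_force: [0.4, -0.5, -0.2]
grip_width: 0.009
```

```bash
python3 -c "
from mv import *
now()
for n in('top','side'):
    im=get_image(n)[:,:,::-1]; cv2.imwrite(f'pics/{n}9.png',im)
t=cv2.imread('pics/top9.png');s=cv2.imread('pics/side9.png')
cv2.imwrite('pics/s9z.png',cv2.resize(s[165:265,200:360],(0,0),fx=5,fy=5,interpolation=cv2.INTER_CUBIC))
cv2.imwrite('pics/t9z.png',cv2.resize(t[190:310,235:405],(0,0),fx=4.7,fy=4.7,interpolation=cv2.INTER_CUBIC))
"
```

```text
t 18.15 base [ 27.4 203.1 222.7] jawyaw(base) 0.7 Fbase [ 0.3 -0.6 -0.2] grip 0.009 j [-0.54  0.25  0.37  1.61 -0.1   1.3  -0.08]
```

View pics/s9z.png

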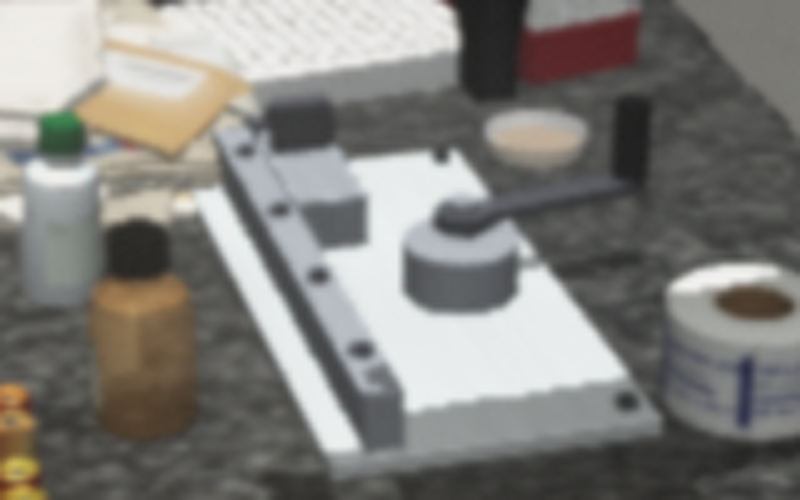

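View pics/t9z.png

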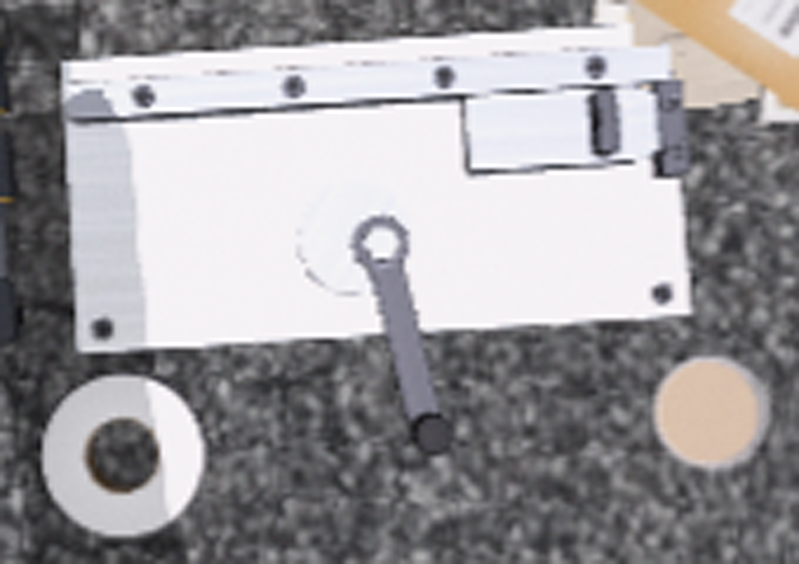

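```bash
python3 -c "
from mv import *
b=lambda uv,z:[Bm(p).round(1) for p in atz('top',T(uv),z)]
P=b([(433,433)],.093)[0]; v=P[:2]-[-27,0]; print('post',P,'r',np.hypot(*v),'th',np.arctan2(v[1],v[0]))
print('disc L,B',b([(298,243),(348,296)],.04))
print('block rear corners',b([(463,97),(470,173)],.04),'tab',b([(604,90),(606,153)],.07))
print('post side',tri(T([(433,433)]),S([(633,99)])))
v=P[:2]-[-27,0]; th=np.arctan2(v[1],v[0]); dth=th+2.3967
for a0 in(-.216,-.269): print('gap est',48.4+27-14*np.sin(a0-dth)-30)
"
```

```text
post [-124.8  -17.3   93. ] r 99.31832660692587 th -2.9665121723061936
disc L,B [array([-24. ,  42.8,  40. ]), array([-53.5,  18.5,  40. ])]
block rear corners [array([ 47.5, -49.5,  40. ]), array([  7. , -50.2,  40. ])] tab [array([  43.7, -119.4,   70. ]), array([  11.1, -117.9,   70. ])]
post side [[ 4.57751806e-01 -1.17735246e-01  9.29643576e-02  2.45924916e-04]]
gap est 40.549330990552775
gap est 41.25185590270672
```

```bash
python3 -c "
from bench import *
print(get_state()['qd'].round(3)); print(close_job())"
```

```text
[ 0.039 -0.006  0.046  0.004  0.008  0.002  0.002]
the job is handed in; nothing more can be done
None
```

I set the gap to about 1.2 mm of play, slid the gauge block up against the end stop, and handed the job in at about 18 s of the 51 s allowed. It gives no verdict, so the result below rests on my own checks.

**What I did:**
- I pushed the block by its tab until it lay beside the open disc.
- I gripped the lever post and closed the disc until it pinched the block against the fence. The force rose from about 5 to 12 N, with the lever at about -3.06 rad in my base-frame angle.
- I backed the lever off about 0.095 rad, which opens the gap by about 1.2 mm. After letting go of the lever, I slid the block through the gap at 3–5 N until it met the end stop at 8 N, then drew the arm clear.

**Last checks:**
- **Lever:** it reads -2.967 rad in the final picture, and it did not appear to shift as the block passed.
- **Gap:** it comes to about 41.2 mm measured from the pinch point. The disc edge seen from above gives about 41.9 mm, and my first picture fit of the disc gives 40.5 mm. They disagree by over 1 mm, but all fall within 40–42.5 mm.
- **Block:** its rear edge is at about y = -50 mm, so its centre is at about -100 mm and it is touching the stop. It lies flat along the fence.
- **Other objects:** the dish, the film roll and both bottles look unmoved in the pictures. I did not measure them again.

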